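# Gather the nuts in the tote's corner beside the cup

## Robot

A 6-joint arm with a two-finger parallel gripper is mounted at the origin on a cart in front of the work surface, level with it; the furniture and walls round the work are solid. World frame = base frame: x ahead of the robot, y to its left, z up, the work surface at z = 0. Lengths are in m, angles in rad, forces in N, time in s.
With the tool pointing down it reaches from about 0.275 to 0.75 m from the base axis. Payload 10.2 kg.
Tool frame: the origin (TCP) lies at the very end of the fingers, on their centre line; the grasp point (between the pads) lies 19 mm behind it; z points along the fingers, y is the line along which they close (so a half turn about z gives the same grasp; the last joint's range is limited). The gripper opens to 85 mm and grips with 20 to 120 N. Pads are 22 mm wide; open, the fingers measure 114 mm over their backs; the gripper's body (76 mm by 85 mm) begins 54 mm behind the grasp point. The pads swing forward as they close: fully open they stand 13 mm farther back than shut.
Start: joints at [1.034, 0.313, 1.498, -0, 1.331, -0.223], TCP at [0.162, 0.499, 0.195] pointing down, gripper open.
Joint ranges: [-2.94, 2.94], [-0.97, 2.17], [0.19, 2.56], [-1.23, 4.37], [0.02, 3.11], [-2.88, 2.88]. Speed limits (rad/s): [2.39, 2.39, 3.01, 3.14, 3.14, 3.14].

## Interface

Orientations are given as a 3x3 rotation matrix whose columns are the frame's x, y, z axes.
In Python, from cell import env gives the robot as it stands. The module is installed in compiled form; this text tells all that it offers.
- The arm moves only by the tool play_rows, never from a script. Its argument "plan" is a list of rows, each an object of numbers: "wx", "wy", "wz": the turn, a rotation vector about the tool's x, y, z in degrees; "dx", "dy", "dz": the shift along the tool's x, y, z in cm; "gripper": the closure, from 0 (fully open) to 1 (shut). A call has 1 to 12 rows; each row is the pose to reach, as a shift and turn from the pose commanded when the call began, along the tool's axes at that moment; what a row does not reach only later rows make up. A row lasts 1/12 s, in which the tool goes at most 41.7 mm and 7.16 degrees, less where a joint would pass 70% of its speed; a pose out of reach is approached as far as the arm can. A call with a gripper value outside its range is refused whole. The fingers move at their own pace and stop on an object; "grip_force" is the grip in N (left out, the last holds). Time passes only in rows, so rows that repeat a pose let the fingers close. It gives the time, the measured TCP pose, the force, the opening and the grip force at its end, in the units of the state.
- env.get_obs(): the state, without advancing time (a new reading comes with each control period).
- env.get_image(name): name is "side" or "top"; returns a dict with "frame" (400x640x3 uint8, blue, green, red), "depth" (400x640 float32, m along the optical axis (not along the pixel's ray), 0 where there is no reading), "K" (3x3 intrinsics, pixels), "xyz" and "rotation" of the camera in the world. Camera axes: x right, y down, z forward; pixel columns grow to the right and rows downward; lengths in m; the calibration is good to about 2 mm. A picture is of the moment at which its call begins.
- env.close_job(): hands the job in; it is judged then, once.
Trained networks look in the newest picture that a camera, given by its name, has taken for a name from the list of things; names that differ only in an ending like _2 or _b are one class to them, and where a whole thing is asked for, a point or a joint stands for the part that bears it (a point fixed in the world has none). Each returns a list of dicts, best first, with "conf" (0 to 1); they miss things now and then, are a little off and sometimes report something else, mostly with a low value. They report only what shows in the picture. A call takes as long as a camera call. They do not tell look-alikes from the thing itself.
- env.spot_in(camera, thing): "point" ([x, y, z] in m, in world coordinates, good to about 4 mm: the middle of the surface that is visible of it).
- env.silhouettes(camera, thing): "pixels" (400x640 bool, what is visible of it).
- env.mark_of(camera, thing): "point" ([x, y, z] in m, in world coordinates, good to about 4 mm: a listed point, or the origin of a listed thing).
The state is a dict: "clock": time; "joint_positions": joint angles; "joint_velocities": joint speeds; "joint_torque": joint torques, N m; "ee_pos": TCP position; "tool_rot": TCP orientation; "force": force on the tool from outside, world axes, zero at the start; "ft_torque": the same for the moment, N m; "grip_width": finger opening in m; "finger_force": force on a finger pad.
Only numpy, scipy, OpenCV 4.12 (cv2) and the standard library are available. Lean on these libraries where they do the work, as an engineer would, in place of code of your own. Each camera call takes 0.05 s, during which the arm holds its last target. There are 200 camera calls.

## Task

Pick up the tote by its handle bar and tilt it in the air so that the three loose hex nuts all slide together into the one corner that the open cup stands beside at the start, ready to be tipped out there. Only the tilting moves the nuts, so keep the gripper off them; spill none, and leave the cup, the two lidded jars and the tape measure where they stand. Finish while still holding the tote clearly tilted, well clear of the worktop and everything else, with the nuts at rest in that corner.

Things in the scene. Friction and masses are not known exactly. Their poses are not given: they have to be found in the camera images.
- tote_grip (a point): Handle bar centre of the hand tote: open tray 200 (x) x 140 (y) x 45 mm high, 5 mm walls and floor, 0.2 to 0.42 kg. The wooden bar runs along x between two end uprights 40 mm wide: 190 mm long, 18 mm wide (y), 26 mm tall, centre 100 mm above the tote's underside, 82 mm clear below. z is up out of the tray; at the start x points away from the robot within 0.3 rad, y to its left.
- mat: Fixed flat rubber mat 215 x 152 x 3 mm on which the tote stands at the start, squarely within 0.05 rad and 5 mm; origin at the centre of its underside, axes as the tote's at the start. Keep clear in passing of the fixed bench grinder on its right (about x 0.48 to 0.72, y -0.27 to 0.03 m, up to 0.25 m high) and of the wall cabinets from x 0.7 m on, 0.6 m above the worktop.
- cup: Open, empty steel cup without handle, 68 mm across the rim, 85 mm high; the only open container beside the tote. Origin at the centre of its underside. At the start it stands beside one of the tote's four corners, about 75 mm along x and 117 mm along y from the tote's centre (tote axes).
- jar_big: Larger round jar closed by a screw lid, 66 mm diameter, 88 mm high, origin at the centre of its underside; beside another corner of the tote. To be left alone.
- jar_small: Smaller round jar closed by a screw lid, 60 mm diameter, 74 mm high, origin at the centre of its underside; beside another corner of the tote. To be left alone.
- rule: Tape measure lying flat, 70 x 90 x 35 mm high, origin at the centre of its underside; beside another corner of the tote. To be left alone.
- corner_far_left (a point): Inside corner of the tote's tray floor, on the floor surface 5 mm above the underside, at the end farthest from the robot and on its left at the start (tote frame x +95 mm, y +65 mm).
- corner_far_right (a point): Inside corner of the tote's tray floor, on the floor surface 5 mm above the underside, at the end farthest from the robot and on its right at the start (tote frame x +95 mm, y -65 mm).
- corner_near_left (a point): Inside corner of the tote's tray floor, on the floor surface 5 mm above the underside, at the end nearest the robot and on its left at the start (tote frame x -95 mm, y +65 mm).
- corner_near_right (a point): Inside corner of the tote's tray floor, on the floor surface 5 mm above the underside, at the end nearest the robot and on its right at the start (tote frame x -95 mm, y -65 mm).
- nut0_center (a point): Centre of one of three equal loose steel hex nuts, 24 mm across flats, 13 mm thick, 25 to 49 g, lying flat on the tray floor at the start. Lightly oiled: it starts to slide on the smooth tray floor at 8 to 13 degrees of tilt; to slide along a wall it is pressed against, it needs a diagonal tilt of about 25 degrees.
- nut1_center (a point): Centre of one of three equal loose steel hex nuts, 24 mm across flats, 13 mm thick, 25 to 49 g, lying flat on the tray floor at the start. Lightly oiled: it starts to slide on the smooth tray floor at 8 to 13 degrees of tilt; to slide along a wall it is pressed against, it needs a diagonal tilt of about 25 degrees.
- nut2_center (a point): Centre of one of three equal loose steel hex nuts, 24 mm across flats, 13 mm thick, 25 to 49 g, lying flat on the tray floor at the start. Lightly oiled: it starts to slide on the smooth tray floor at 8 to 13 degrees of tilt; to slide along a wall it is pressed against, it needs a diagonal tilt of about 25 degrees.
Not all that is in view belongs to the job. Of the things that look like the part that bears tote_grip, the larger one is meant.

How it is judged:
At the end, for the whole second after the job is handed in: Held in the fingers: tote still, tilted 11 to 57 degrees, all tray floor corners over 30 mm above the worktop, touching none of the things beside it. Every nut centre at rest within 75 mm of the inside corner the cup stood beside. Cup, jars and tape measure moved under 20 mm (((x of cup in the frame of mat above 0 m and y of cup in the frame of mat above 0 m and distance between each of nut0_center, nut1_center, nut2_center and corner_far_left below 0.075 m) or (x of cup in the frame of mat above 0 m and y of cup in the frame of mat below 0 m and distance between each of nut0_center, nut1_center, nut2_center and corner_far_right below 0.075 m) or (x of cup in the frame of mat below 0 m and y of cup in the frame of mat above 0 m and distance between each of nut0_center, nut1_center, nut2_center and corner_near_left below 0.075 m) or (x of cup in the frame of mat below 0 m and y of cup in the frame of mat below 0 m and distance between each of nut0_center, nut1_center, nut2_center and corner_near_right below 0.075 m)) and height (world z) of each of corner_far_left, corner_far_right, corner_near_left, corner_near_right above 0.03 m and angle between tote_grip's own z axis and vertical between 0.2 and 1 rad and contact force between tote and the fingers above 1 N and linear speed of each of tote, nut0, nut1, nut2 below 0.05 m/s and contact force between tote and cup below 0.3 N and contact force between tote and jar_big below 0.3 N and contact force between tote and jar_small below 0.3 N and contact force between tote and rule below 0.3 N and distance of each of cup, jar_big, jar_small, rule from where it was at the start of the episode below 0.02 m); the arm keeps its last pose, push and grip.
It fails at once if the cup is pushed away or knocked over (distance of cup from where it was at the start of the episode above 0.02 m or angle between cup's own z axis and vertical above 0.3 rad).
It fails at once if the larger jar is pushed away or knocked over (distance of jar_big from where it was at the start of the episode above 0.02 m or angle between jar_big's own z axis and vertical above 0.3 rad).
It fails at once if the smaller jar is pushed away or knocked over (distance of jar_small from where it was at the start of the episode above 0.02 m or angle between jar_small's own z axis and vertical above 0.3 rad).
It fails at once if the tape measure is pushed away or knocked over (distance of rule from where it was at the start of the episode above 0.02 m or angle between rule's own z axis and vertical above 0.3 rad).
It fails at once if a nut is touched with the gripper (contact force between any of nut0, nut1, nut2 and the fingers above 0.3 N).
It also fails if it takes over 42 s, if anything falls off the work surface, if the arm or the gripper's body presses on something with over 40 N, if the wrist force passes 120 N, or if a joint passes its speed limit or range.

## Working session

There is one attempt and no reset: what is moved stays moved. The work goes in short steps, Python scripts to look and compute and a tool call to move; the robot and the scene stay as the last step left them, time stands still between calls to the robot, and variables do not carry over. Pictures are saved under pics/ and viewed, at most 10 in all, crops included, and the job is handed in when it is done.

Besides the shell and the picture viewer there is one more tool, called after ">>>" in YAML: its name, and indented under it one key for each argument. play_rows: Moves the arm, as the interface text tells. Its arguments: {"type":"object","properties":{"plan":{"type":"array","items":{"type":"object","properties":{"wx":{"type":"number"},"wy":{"type":"number"},"wz":{"type":"number"},"dx":{"type":"number"},"dy":{"type":"number"},"dz":{"type":"number"},"gripper":{"type":"number"}}}},"grip_force":{"type":"number"}},"required":["plan"]}

```bash
mkdir -p pics; python3 - <<'E'
from cell import env
import cv2,numpy as np
for c in("top","side"):
    im=env.get_image(c); cv2.imwrite(f"pics/{c}0.png",im["frame"])
    print(c,im["xyz"].round(3) if hasattr(im["xyz"],'round') else im["xyz"])
    for t in("tote_grip","cup","jar_big","jar_small","rule","mat","nut0_center","corner_far_left","corner_far_right","corner_near_left","corner_near_right"):
        print(t,[(np.round(d["point"],3).tolist(),round(d["conf"],2)) for d in env.mark_of(c,t)[:4]])
o=env.get_obs();print(o["clock"],o["ee_pos"],o["tool_rot"])
E
```

```text
top [0.396 0.386 1.14 ]
tote_grip [([0.525, 0.258, 0.098], 0.95)]
cup [([0.447, 0.375, 0.001], 0.93), ([0.458, 0.279, 0.015], 0.69)]
jar_big [([0.433, 0.132, 0.002], 0.94)]
jar_small [([0.598, 0.367, 0.0], 0.83)]
rule [([0.593, 0.131, 0.0], 0.65), ([0.62, 0.319, 0.006], 0.49)]
mat []
nut0_center [([0.578, 0.279, 0.011], 0.47), ([0.615, 0.188, 0.008], 0.3)]
corner_far_left [([0.459, 0.28, 0.014], 0.75), ([0.513, 0.667, 0.006], 0.74)]
corner_far_right [([0.616, 0.188, 0.01], 0.74), ([0.428, 0.645, 0.004], 0.69)]
corner_near_left [([0.473, 0.785, 0.004], 0.93), ([0.43, 0.32, 0.006], 0.87), ([0.434, 0.135, 0.001], 0.69)]
corner_near_right [([0.393, 0.766, 0.005], 0.62), ([0.424, 0.197, 0.009], 0.61)]
side [ 0.164 -0.333  0.787]
tote_grip [([0.523, 0.256, 0.105], 0.76), ([0.454, 0.715, 0.066], 0.62)]
cup [([0.446, 0.374, -0.001], 0.65)]
jar_big [([0.437, 0.136, 0.004], 0.97)]
jar_small [([0.604, 0.366, -0.001], 0.9), ([0.422, 0.197, 0.002], 0.71)]
rule [([0.513, 0.219, 0.016], 0.54)]
mat []
nut0_center [([0.576, 0.273, 0.015], 0.59)]
corner_far_left [([0.502, 0.667, 0.004], 0.78), ([0.619, 0.312, 0.009], 0.58)]
corner_far_right [([0.615, 0.184, 0.007], 0.75), ([0.432, 0.646, 0.003], 0.72)]
corner_near_left [([0.425, 0.324, 0.005], 0.84), ([0.474, 0.787, 0.005], 0.83)]
corner_near_right [([0.424, 0.197, 0.006], 0.67)]
1.2 [0.16205173 0.4993706  0.19480627] [[-9.51165130e-01  3.08682514e-01 -2.63334168e-05]
 [ 3.08682514e-01  9.51165131e-01  1.32497049e-05]
 [ 2.91373800e-05  4.47399195e-06 -1.00000000e+00]]
```

View pics/top0.png

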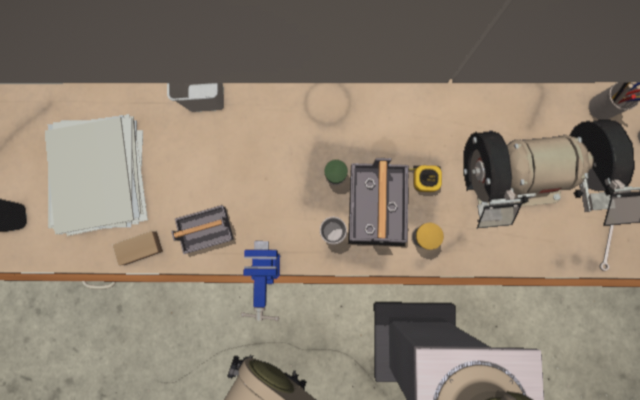

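View pics/side0.png

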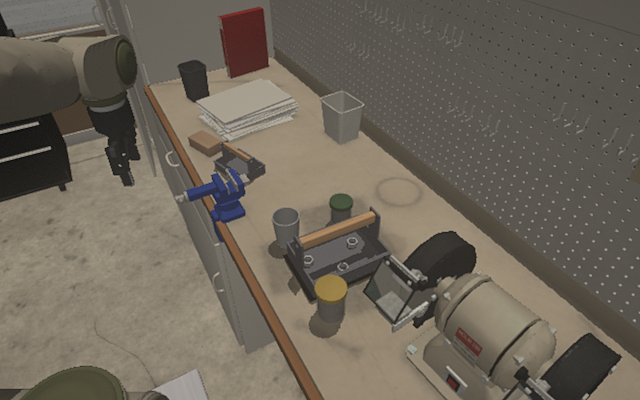

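```bash
python3 - <<'E'
from cell import env
import cv2,numpy as np
im=env.get_image("top");K=np.array(im["K"]);R=np.array(im["rotation"]);d=im["depth"]
v,u=np.mgrid[:400,:640]
P=np.stack([(u-K[0,2])/K[0,0]*d,(v-K[1,2])/K[1,1]*d,d],-1)@R.T+im["xyz"]
m=(d>0)&(np.abs(P[...,0]-.525)<.09)&(np.abs(P[...,1]-.258)<.05)&(P[...,2]>.1)&(P[...,2]<.14)
Q=P[m]
r=cv2.minAreaRect(Q[:,:2].astype(np.float32)*1000);print(m.sum(),Q.mean(0),np.median(Q[:,2]),r)
_,_,V=np.linalg.svd(Q[:,:2]-Q[:,:2].mean(0),full_matrices=False);print(np.degrees(np.arctan2(V[0,1],V[0,0])))
E
```

```text
584 [0.52421917 0.25754973 0.1147431 ] 0.11503828027254914 ((525.51953125, 257.00311279296875), (18.60034942626953, 178.6669158935547), 88.07669830322266)
178.34133729849881
```

The cup stands at (334,231) in the top view, by the near-left corner of the larger tote. The nuts are at about (370,183), (392,206) and (370,228), and the bar runs along column 382. So the target is corner_near_left, and I'll move above the bar first.

>>> play_rows:
  plan:
    - {"dx":-41.9,"dy":-11.8,"dz":0,"wz":-16.2,"gripper":0}
    - {"dx":-41.9,"dy":-11.8,"dz":0,"wz":-16.2,"gripper":0}
    - {"dx":-41.9,"dy":-11.8,"dz":0,"wz":-16.2,"gripper":0}
    - {"dx":-41.9,"dy":-11.8,"dz":0,"wz":-16.2,"gripper":0}
    - {"dx":-41.9,"dy":-11.8,"dz":0,"wz":-16.2,"gripper":0}
    - {"dx":-41.9,"dy":-11.8,"dz":0,"wz":-16.2,"gripper":0}
    - {"dx":-41.9,"dy":-11.8,"dz":0,"wz":-16.2,"gripper":0}
    - {"dx":-41.9,"dy":-11.8,"dz":0,"wz":-16.2,"gripper":0}
    - {"dx":-41.9,"dy":-11.8,"dz":0,"wz":-16.2,"gripper":0}
    - {"dx":-41.9,"dy":-11.8,"dz":0,"wz":-16.2,"gripper":0}
    - {"dx":-41.9,"dy":-11.8,"dz":0,"wz":-16.2,"gripper":0}
    - {"dx":-41.9,"dy":-11.8,"dz":0,"wz":-16.2,"gripper":0}

```text
validation failed for argument at $.pl...
```

>>> play_rows:
  plan:
    - {"dx":0,"dy":0,"dz":0,"gripper":0}
    - {"dx":0,"dy":0,"dz":0,"gripper":0}

```text
validation failed for argument at $.pl...
```

>>> play_rows:
  plan:
    - {"wx":0.0,"wy":0.0,"wz":-4.0,"dx":-4.0,"dy":-1.1,"dz":0.0,"gripper":0.0}

```text
clock: 1.33
ee_pos: [0.1933, 0.4785, 0.1948]
tool_rot: [[-0.972, 0.237, -0.001], [0.237, 0.972, 0.001], [0.002, 0.001, -1.0]]
force: [0.8, 1.3, -1.1]
grip_width: 0.0851
finger_force: 0.0
```

>>> play_rows:
  plan:
    - {"wx":0,"wy":0,"wz":-6,"dx":-18,"dy":-6.5,"dz":0,"gripper":0}
    - {"wx":0,"wy":0,"wz":-12.2,"dx":-37.0,"dy":-13.3,"dz":0,"gripper":0}
    - {"wx":0,"wy":0,"wz":-12.2,"dx":-37.0,"dy":-13.3,"dz":0,"gripper":0}
    - {"wx":0,"wy":0,"wz":-12.2,"dx":-37.0,"dy":-13.3,"dz":0,"gripper":0}
    - {"wx":0,"wy":0,"wz":-12.2,"dx":-37.0,"dy":-13.3,"dz":0,"gripper":0}
    - {"wx":0,"wy":0,"wz":-12.2,"dx":-37.0,"dy":-13.3,"dz":0,"gripper":0}
    - {"wx":0,"wy":0,"wz":-12.2,"dx":-37.0,"dy":-13.3,"dz":0,"gripper":0}
    - {"wx":0,"wy":0,"wz":-12.2,"dx":-37.0,"dy":-13.3,"dz":0,"gripper":0}
    - {"wx":0,"wy":0,"wz":-12.2,"dx":-37.0,"dy":-13.3,"dz":0,"gripper":0}
    - {"wx":0,"wy":0,"wz":-12.2,"dx":-37.0,"dy":-13.3,"dz":0,"gripper":0}
    - {"wx":0,"wy":0,"wz":-12.2,"dx":-37.0,"dy":-13.3,"dz":0,"gripper":0}
    - {"wx":0,"wy":0,"wz":-12.2,"dx":-37.0,"dy":-13.3,"dz":0,"gripper":0}

```text
clock: 2.33
ee_pos: [0.5241, 0.2574, 0.1943]
tool_rot: [[-0.999, 0.033, -0.001], [0.033, 0.999, -0.0], [0.001, -0.0, -1.0]]
force: [0.4, 1.0, -0.3]
grip_width: 0.0855
finger_force: 0.0
```

>>> play_rows:
  plan:
    - {"wx":0,"wy":0,"wz":0,"dx":0,"dy":0,"dz":0,"gripper":0}
    - {"wx":0,"wy":0,"wz":0,"dx":0,"dy":0,"dz":0,"gripper":0}
    - {"wx":0,"wy":0,"wz":0,"dx":0,"dy":0,"dz":0,"gripper":0}

```text
clock: 2.58
ee_pos: [0.5229, 0.2589, 0.1951]
tool_rot: [[-1.0, 0.03, 0.0], [0.03, 1.0, 0.0], [-0.0, 0.0, -1.0]]
force: [0.1, 0.4, 0.0]
grip_width: 0.0854
finger_force: 0.0
```

>>> play_rows:
  plan:
    - {"wx":0,"wy":0,"wz":0,"dx":0,"dy":0,"dz":3,"gripper":0}
    - {"wx":0,"wy":0,"wz":0,"dx":0,"dy":0,"dz":6,"gripper":0}
    - {"wx":0,"wy":0,"wz":0,"dx":0,"dy":0,"dz":8.5,"gripper":0}
    - {"wx":0,"wy":0,"wz":0,"dx":0,"dy":0,"dz":10.5,"gripper":0}
    - {"wx":0,"wy":0,"wz":0,"dx":0,"dy":0,"dz":11.3,"gripper":0}
    - {"wx":0,"wy":0,"wz":0,"dx":0,"dy":0,"dz":11.3,"gripper":0}
    - {"wx":0,"wy":0,"wz":0,"dx":0,"dy":0,"dz":11.3,"gripper":0}
    - {"wx":0,"wy":0,"wz":0,"dx":0,"dy":0,"dz":11.3,"gripper":0}

```text
clock: 3.25
ee_pos: [0.5244, 0.2585, 0.0835]
tool_rot: [[-1.0, 0.031, 0.003], [0.031, 1.0, 0.001], [-0.003, 0.001, -1.0]]
force: [-0.4, 1.2, -0.3]
grip_width: 0.0854
finger_force: 0.0
```

>>> play_rows:
  grip_force: 90
  plan:
    - {"wx":0,"wy":0,"wz":0,"dx":0,"dy":0,"dz":0,"gripper":0.5}
    - {"wx":0,"wy":0,"wz":0,"dx":0,"dy":0,"dz":0,"gripper":0.7}
    - {"wx":0,"wy":0,"wz":0,"dx":0,"dy":0,"dz":0,"gripper":0.8}
    - {"wx":0,"wy":0,"wz":0,"dx":0,"dy":0,"dz":0,"gripper":1}
    - {"wx":0,"wy":0,"wz":0,"dx":0,"dy":0,"dz":0,"gripper":1}
    - {"wx":0,"wy":0,"wz":0,"dx":0,"dy":0,"dz":0,"gripper":1}
    - {"wx":0,"wy":0,"wz":0,"dx":0,"dy":0,"dz":0,"gripper":1}
    - {"wx":0,"wy":0,"wz":0,"dx":0,"dy":0,"dz":0,"gripper":1}
    - {"wx":0,"wy":0,"wz":0,"dx":0,"dy":0,"dz":0,"gripper":1}
    - {"wx":0,"wy":0,"wz":0,"dx":0,"dy":0,"dz":0,"gripper":1}

```text
clock: 4.08
ee_pos: [0.5236, 0.2581, 0.0818]
tool_rot: [[-1.0, 0.031, -0.0], [0.031, 1.0, -0.0], [0.0, -0.0, -1.0]]
force: [-0.7, -0.3, -1.0]
grip_width: 0.0001
finger_force: 0.0
```

The grip closed to zero, so it missed the bar. I'll look.

```bash
python3 - <<'E'
from cell import env
import cv2,numpy as np
im=env.get_image("side");a=cv2.resize(im["frame"][150:330,230:430],(0,0),fx=3,fy=3);cv2.imwrite("pics/s1.png",a)
for t in("tote_grip","nut0_center"):print([(np.round(d["point"],3).tolist(),round(d["conf"],2)) for d in env.mark_of("side",t)])
o=env.get_obs();print(o["clock"],o["ee_pos"],o["grip_width"],o["finger_force"])
E
```

```text
[([0.453, 0.717, 0.065], 0.84), ([0.526, 0.255, 0.102], 0.72)]
[([0.515, 0.216, 0.016], 0.7), ([0.579, 0.273, 0.013], 0.64)]
4.2333 [0.52362949 0.25812276 0.08178874] -9.364569910448889e-05 0.0
```

View pics/s1.png

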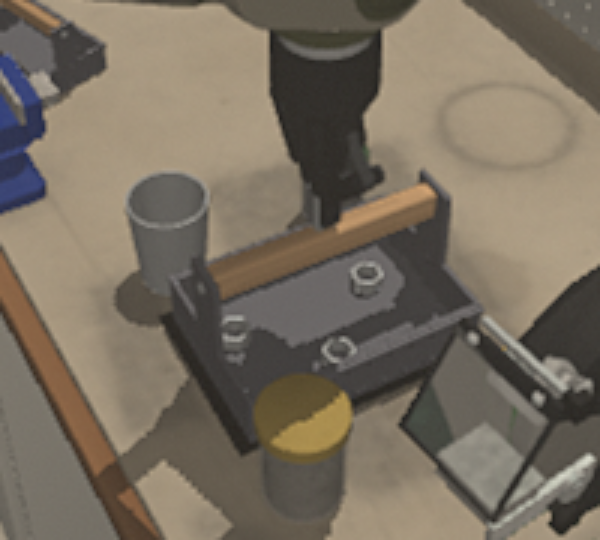

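```bash
cat >h.py <<'E'
from cell import env
import cv2,numpy as np
def cloud(c):
    im=env.get_image(c);K=np.array(im["K"]);R=np.array(im["rotation"]);d=im["depth"]
    v,u=np.mgrid[:400,:640]
    P=np.stack([(u-K[0,2])/K[0,0]*d,(v-K[1,2])/K[1,1]*d,d],-1)@R.T+im["xyz"]
    P[d==0]=np.nan
    return im,P
E
python3 - <<'E'
from h import *
im,P=cloud("side")
m=(P[...,2]>.05)&(P[...,2]<.3)&(np.abs(P[...,0]-.525)<.08)&(np.abs(P[...,1]-.27)<.12)
for z0 in np.arange(.06,.3,.02):
    q=P[m&(P[...,2]>=z0)&(P[...,2]<z0+.02)]
    if len(q):print(round(z0,2),len(q),np.percentile(q,[5,50,95],0)[:,:2].round(3).tolist())
im,P=cloud("top");print("top gripper pts")
print(np.round(P[150:250:12,383],3).tolist())
cv2.imwrite("pics/t1.png",cv2.resize(im["frame"][100:300,280:500],(0,0),fx=2.7,fy=2.7))
E
```

```text
0.06 84 [[0.447, 0.34], [0.468, 0.348], [0.479, 0.388]]
0.08 242 [[0.447, 0.153], [0.481, 0.246], [0.592, 0.37]]
0.1 638 [[0.452, 0.244], [0.518, 0.248], [0.597, 0.26]]
0.12 62 [[0.513, 0.244], [0.517, 0.249], [0.529, 0.261]]
0.14 43 [[0.513, 0.243], [0.516, 0.251], [0.528, 0.262]]
0.16 117 [[0.511, 0.225], [0.513, 0.247], [0.53, 0.289]]
0.18 170 [[0.507, 0.207], [0.512, 0.245], [0.528, 0.303]]
0.2 254 [[0.505, 0.196], [0.513, 0.218], [0.531, 0.271]]
0.22 155 [[0.505, 0.216], [0.515, 0.221], [0.53, 0.247]]
0.24 214 [[0.487, 0.22], [0.51, 0.225], [0.54, 0.258]]
0.26 301 [[0.487, 0.22], [0.505, 0.228], [0.543, 0.262]]
0.28 374 [[0.488, 0.221], [0.507, 0.23], [0.545, 0.263]]
top gripper pts
[[0.669, 0.239, 0.002], [0.553, 0.29, 0.395], [0.528, 0.292, 0.412], [0.507, 0.293, 0.416], [0.484, 0.296, 0.434], [0.463, 0.297, 0.444], [0.443, 0.298, 0.452], [0.425, 0.295, 0.422], [0.405, 0.29, 0.381]]
```

View pics/t1.png

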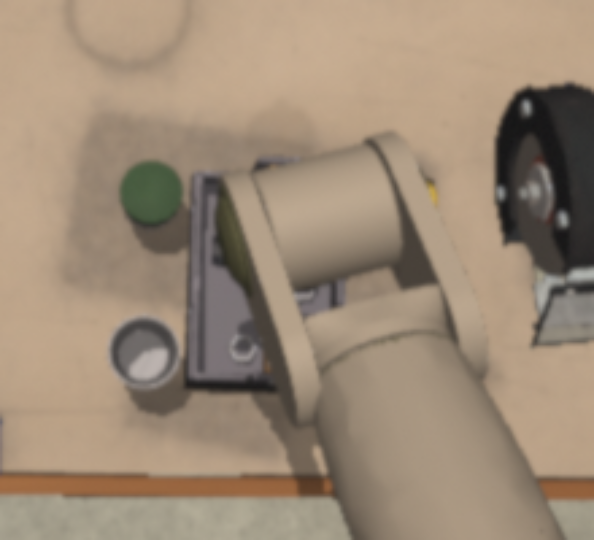

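```bash
python3 - <<'E'
from h import *
im,P=cloud("side")
K=np.array(im["K"]);R=np.array(im["rotation"])
for p in((.524,.258,.082),(.524,.258,.116),(.524,.245,.1),(.524,.258,.155)):
    c=R.T@(np.array(p)-im["xyz"]);print(p,(K@c/c[2])[:2].round(1))
cv2.imwrite("pics/s2.png",cv2.resize(im["frame"][180:255,300:400],(0,0),fx=7,fy=7,interpolation=cv2.INTER_CUBIC))
m=(np.abs(P[...,0]-.52)<.04)&(np.abs(P[...,1]-.26)<.05)&(P[...,2]>.07)&(P[...,2]<.16)
for x0 in np.arange(.48,.56,.01):
    q=P[m&(P[...,0]>=x0)&(P[...,0]<x0+.01)]; print(round(x0,2),len(q),q[:,1].min().round(3),q[:,2].min().round(3),q[:,2].max().round(3))
E
```

```text
(0.524, 0.258, 0.082) [337.4 235.3]
(0.524, 0.258, 0.116) [337.5 224.5]
(0.524, 0.245, 0.1) [340.4 233.2]
(0.524, 0.258, 0.155) [337.7 211.6]
0.48 54 0.245 0.091 0.117
0.49 52 0.245 0.093 0.117
0.5 53 0.245 0.09 0.116
0.51 122 0.242 0.091 0.16
0.52 70 0.242 0.091 0.147
0.53 43 0.244 0.092 0.125
0.54 49 0.244 0.092 0.119
0.55 46 0.244 0.09 0.117Traceback (most recent call last):
  File "<stdin>", line 9, in <module>
    return umr_minimum(a, axis, None, out, keepdims, initial, where)
ValueError: zero-size array to reduction operation minimum which has no identity
```

View pics/s2.png

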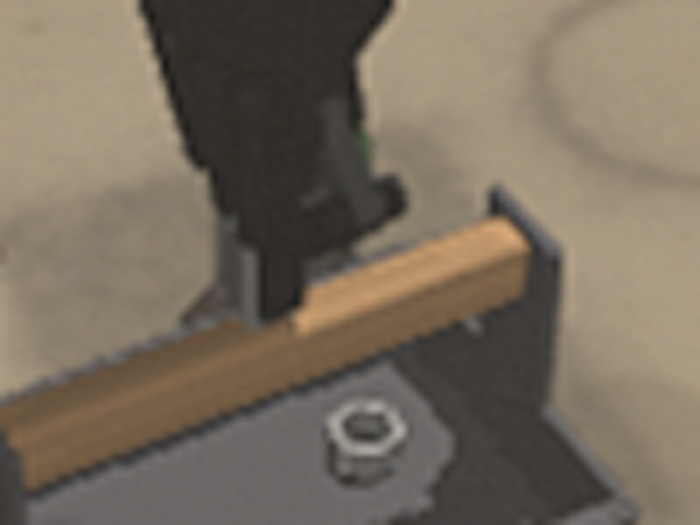

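The fingertips end right at the bar's top edge, around (337,226). Either the arm sits higher than it reports, or the tips go into the bar. I'll raise it and measure the tips.

>>> play_rows:
  plan:
    - {"wx":0,"wy":0,"wz":0,"dx":0,"dy":0,"dz":-1,"gripper":1}
    - {"wx":0,"wy":0,"wz":0,"dx":0,"dy":0,"dz":-3,"gripper":1}
    - {"wx":0,"wy":0,"wz":0,"dx":0,"dy":0,"dz":-6,"gripper":1}
    - {"wx":0,"wy":0,"wz":0,"dx":0,"dy":0,"dz":-6,"gripper":1}
    - {"wx":0,"wy":0,"wz":0,"dx":0,"dy":0,"dz":-6,"gripper":1}

```text
clock: 4.8
ee_pos: [0.5245, 0.2584, 0.1439]
tool_rot: [[-1.0, 0.031, 0.004], [0.031, 1.0, 0.001], [-0.004, 0.001, -1.0]]
force: [0.4, -0.5, -1.2]
grip_width: -0.0003
finger_force: 0.0
```

```bash
python3 - <<'E'
from h import *
im,P=cloud("side")
m=(np.abs(P[...,0]-.52)<.04)&(np.abs(P[...,1]-.26)<.06)&(P[...,2]>.11)&(P[...,2]<.28)
for z0 in np.arange(.11,.28,.01):
    q=P[m&(P[...,2]>=z0)&(P[...,2]<z0+.01)]
    if len(q):print(round(z0,2),len(q),np.percentile(q,[3,97],0)[:,:2].round(3).tolist())
o=env.get_obs();print(o["clock"],o["ee_pos"],o["grip_width"],o["force"])
print([(np.round(d["point"],3).tolist(),round(d["conf"],2)) for d in env.mark_of("side","tote_grip")])
cv2.imwrite("pics/s3.png",cv2.resize(im["frame"][140:260,270:410],(0,0),fx=5,fy=5,interpolation=cv2.INTER_CUBIC))
E
```

```text
0.11 224 [[0.483, 0.245], [0.557, 0.262]]
0.18 26 [[0.514, 0.245], [0.528, 0.261]]
0.19 38 [[0.514, 0.244], [0.531, 0.262]]
0.2 42 [[0.514, 0.243], [0.53, 0.261]]
0.21 24 [[0.513, 0.244], [0.522, 0.264]]
0.22 49 [[0.512, 0.227], [0.532, 0.284]]
0.23 73 [[0.511, 0.222], [0.531, 0.292]]
0.24 99 [[0.507, 0.211], [0.531, 0.301]]
0.25 98 [[0.507, 0.204], [0.525, 0.308]]
0.26 103 [[0.507, 0.201], [0.526, 0.314]]
0.27 139 [[0.505, 0.201], [0.531, 0.271]]
4.85 [0.52369594 0.25814018 0.14234183] 7.9514087093817e-05 [ 0.67265007 -0.35038638 -0.58388098]
[([0.454, 0.715, 0.066], 0.8), ([0.524, 0.254, 0.107], 0.65)]
```

View pics/s3.png

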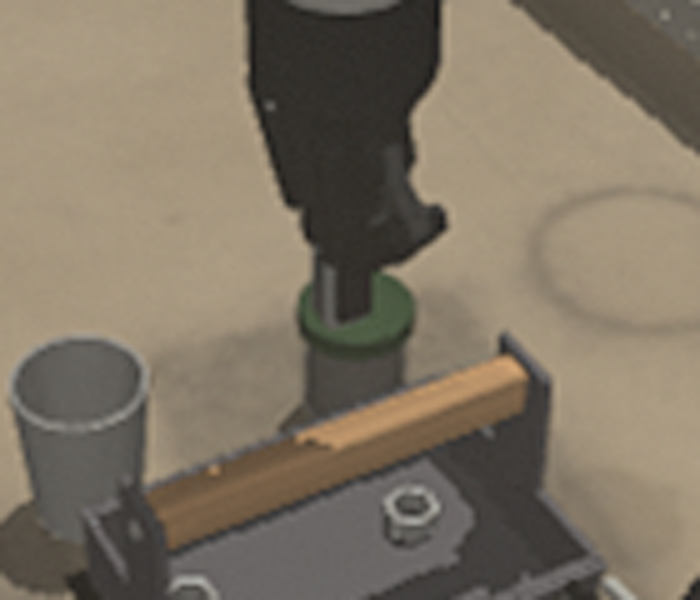

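The closed tips are really at z≈0.18 while the state reads 0.142, so the reported TCP is about 37 mm too low along the tool. x and y look right. I'll open and descend 9.7 cm from here.

>>> play_rows:
  plan:
    - {"wx":0,"wy":0,"wz":0,"dx":0,"dy":0,"dz":0,"gripper":0}
    - {"wx":0,"wy":0,"wz":0,"dx":0,"dy":0,"dz":0,"gripper":0}
    - {"wx":0,"wy":0,"wz":0,"dx":0,"dy":0,"dz":0,"gripper":0}
    - {"wx":0,"wy":0,"wz":0,"dx":0,"dy":0,"dz":0,"gripper":0}
    - {"wx":0,"wy":0,"wz":0,"dx":0,"dy":0,"dz":0,"gripper":0}
    - {"wx":0,"wy":0,"wz":0,"dx":0,"dy":0,"dz":0,"gripper":0}
    - {"wx":0,"wy":0,"wz":0,"dx":0,"dy":0,"dz":0,"gripper":0}
    - {"wx":0,"wy":0,"wz":0,"dx":0,"dy":0,"dz":0,"gripper":0}
    - {"wx":0,"wy":0,"wz":0,"dx":0,"dy":0,"dz":0,"gripper":0}
    - {"wx":0,"wy":0,"wz":0,"dx":0,"dy":0,"dz":0,"gripper":0}

```text
clock: 5.73
ee_pos: [0.5236, 0.2581, 0.1418]
tool_rot: [[-1.0, 0.031, 0.0], [0.031, 1.0, -0.0], [-0.0, -0.0, -1.0]]
force: [-0.3, 0.3, -0.0]
grip_width: 0.0854
finger_force: 0.0
```

>>> play_rows:
  plan:
    - {"wx":0,"wy":0,"wz":0,"dx":0,"dy":0,"dz":2,"gripper":0}
    - {"wx":0,"wy":0,"wz":0,"dx":0,"dy":0,"dz":4,"gripper":0}
    - {"wx":0,"wy":0,"wz":0,"dx":0,"dy":0,"dz":6,"gripper":0}
    - {"wx":0,"wy":0,"wz":0,"dx":0,"dy":0,"dz":7.5,"gripper":0}
    - {"wx":0,"wy":0,"wz":0,"dx":0,"dy":0,"dz":9,"gripper":0}
    - {"wx":0,"wy":0,"wz":0,"dx":0,"dy":0,"dz":9.7,"gripper":0}
    - {"wx":0,"wy":0,"wz":0,"dx":0,"dy":0,"dz":9.7,"gripper":0}
    - {"wx":0,"wy":0,"wz":0,"dx":0,"dy":0,"dz":9.7,"gripper":0}
    - {"wx":0,"wy":0,"wz":0,"dx":0,"dy":0,"dz":9.7,"gripper":0}

```text
clock: 6.48
ee_pos: [0.5242, 0.2583, 0.0459]
tool_rot: [[-1.0, 0.031, 0.002], [0.031, 1.0, 0.0], [-0.002, 0.0, -1.0]]
force: [0.2, 0.8, 0.1]
grip_width: 0.0853
finger_force: 0.0
```

```bash
python3 - <<'E'
from h import *
im,P=cloud("side")
o=env.get_obs();print(o["clock"],o["ee_pos"],o["grip_width"],o["force"])
cv2.imwrite("pics/s4.png",cv2.resize(im["frame"][160:280,270:410],(0,0),fx=5,fy=5,interpolation=cv2.INTER_CUBIC))
E
```

```text
6.5333 [0.52422979 0.25830169 0.04587528] 0.08545642511622298 [-0.21453732  0.65796998 -0.26586711]
```

View pics/s4.png

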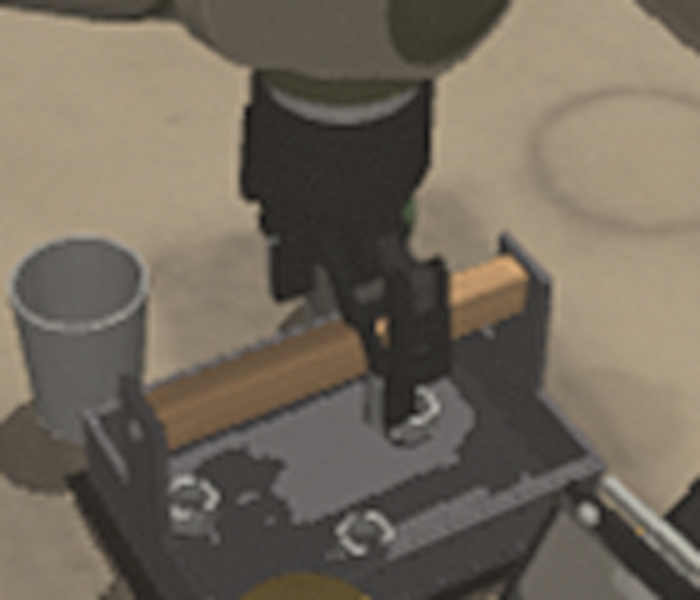

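The open fingers now straddle the bar, with the front finger at about (395,400) in the crop. Closing.

>>> play_rows:
  grip_force: 90
  plan:
    - {"wx":0,"wy":0,"wz":0,"dx":0,"dy":0,"dz":0,"gripper":0.5}
    - {"wx":0,"wy":0,"wz":0,"dx":0,"dy":0,"dz":0,"gripper":0.7}
    - {"wx":0,"wy":0,"wz":0,"dx":0,"dy":0,"dz":0,"gripper":0.8}
    - {"wx":0,"wy":0,"wz":0,"dx":0,"dy":0,"dz":0,"gripper":1}
    - {"wx":0,"wy":0,"wz":0,"dx":0,"dy":0,"dz":0,"gripper":1}
    - {"wx":0,"wy":0,"wz":0,"dx":0,"dy":0,"dz":0,"gripper":1}
    - {"wx":0,"wy":0,"wz":0,"dx":0,"dy":0,"dz":0,"gripper":1}
    - {"wx":0,"wy":0,"wz":0,"dx":0,"dy":0,"dz":0,"gripper":1}
    - {"wx":0,"wy":0,"wz":0,"dx":0,"dy":0,"dz":0,"gripper":1}
    - {"wx":0,"wy":0,"wz":0,"dx":0,"dy":0,"dz":0,"gripper":1}

```text
clock: 7.37
ee_pos: [0.5239, 0.2582, 0.0451]
tool_rot: [[-1.0, 0.031, 0.001], [0.031, 1.0, 0.0], [-0.001, 0.0, -1.0]]
force: [-0.0, -0.0, 4.3]
grip_width: 0.017
finger_force: 88.7
```

>>> play_rows:
  plan:
    - {"wx":0,"wy":0,"wz":0,"dx":0,"dy":0,"dz":-0.2,"gripper":1}
    - {"wx":0,"wy":0,"wz":0,"dx":0,"dy":0,"dz":-0.6,"gripper":1}
    - {"wx":0,"wy":0,"wz":0,"dx":0,"dy":0,"dz":-1.2,"gripper":1}
    - {"wx":0,"wy":0,"wz":0,"dx":0,"dy":0,"dz":-2,"gripper":1}
    - {"wx":0,"wy":0,"wz":0,"dx":0,"dy":0,"dz":-3,"gripper":1}
    - {"wx":0,"wy":0,"wz":0,"dx":0,"dy":0,"dz":-4.2,"gripper":1}
    - {"wx":0,"wy":0,"wz":0,"dx":0,"dy":0,"dz":-5.4,"gripper":1}
    - {"wx":0,"wy":0,"wz":0,"dx":0,"dy":0,"dz":-6.6,"gripper":1}
    - {"wx":0,"wy":0,"wz":0,"dx":0,"dy":0,"dz":-7.8,"gripper":1}
    - {"wx":0,"wy":0,"wz":0,"dx":0,"dy":0,"dz":-9,"gripper":1}
    - {"wx":0,"wy":0,"wz":0,"dx":0,"dy":0,"dz":-10.2,"gripper":1}
    - {"wx":0,"wy":0,"wz":0,"dx":0,"dy":0,"dz":-11.4,"gripper":1}

```text
clock: 8.37
ee_pos: [0.5236, 0.2581, 0.1603]
tool_rot: [[-1.0, 0.031, 0.001], [0.031, 1.0, 0.0], [-0.001, 0.0, -1.0]]
force: [0.4, 0.2, -4.3]
grip_width: 0.0172
finger_force: 87.8
```

>>> play_rows:
  plan:
    - {"wx":0,"wy":0,"wz":0,"dx":0,"dy":0,"dz":-1.2,"gripper":1}
    - {"wx":0,"wy":0,"wz":0,"dx":0,"dy":0,"dz":-2.4,"gripper":1}
    - {"wx":0,"wy":0,"wz":0,"dx":0,"dy":0,"dz":-3.6,"gripper":1}
    - {"wx":0,"wy":0,"wz":0,"dx":0,"dy":0,"dz":-4.8,"gripper":1}
    - {"wx":0,"wy":0,"wz":0,"dx":0,"dy":0,"dz":-6,"gripper":1}
    - {"wx":0,"wy":0,"wz":0,"dx":0,"dy":0,"dz":-7.2,"gripper":1}
    - {"wx":0,"wy":0,"wz":0,"dx":0,"dy":0,"dz":-8.4,"gripper":1}
    - {"wx":0,"wy":0,"wz":0,"dx":0,"dy":0,"dz":-9.6,"gripper":1}
    - {"wx":0,"wy":0,"wz":0,"dx":0,"dy":0,"dz":-10.8,"gripper":1}
    - {"wx":0,"wy":0,"wz":0,"dx":0,"dy":0,"dz":-11.8,"gripper":1}
    - {"wx":0,"wy":0,"wz":0,"dx":0,"dy":0,"dz":-12.4,"gripper":1}
    - {"wx":0,"wy":0,"wz":0,"dx":0,"dy":0,"dz":-12.6,"gripper":1}

```text
clock: 9.37
ee_pos: [0.5238, 0.2582, 0.2861]
tool_rot: [[-1.0, 0.031, 0.002], [0.031, 1.0, 0.0], [-0.002, 0.001, -1.0]]
force: [-0.0, -0.5, -4.1]
grip_width: 0.0169
finger_force: 87.8
```

```bash
python3 - <<'E'
from h import *
from scipy.spatial.transform import Rotation as Ro
im,P=cloud("side")
o=env.get_obs();print(o["clock"],o["ee_pos"],o["grip_width"],o["force"],o["joint_positions"])
for t in("tote_grip","corner_near_left","corner_near_right","corner_far_right","nut0_center"):print(t,[(np.round(d["point"],3).tolist(),round(d["conf"],2)) for d in env.mark_of("side",t)])
E
```

```text
9.4167 [0.5237197  0.25815123 0.28567124] 0.0169397284642862 [-1.01224354 -0.36753786 -3.73052261] [ 2.57448818e-01  4.06045247e-01  1.13470787e+00 -1.11592193e-05
  1.59967512e+00 -1.28232287e+00]
tote_grip [([0.526, 0.26, 0.344], 0.94), ([0.454, 0.717, 0.062], 0.87)]
corner_near_left [([0.473, 0.784, 0.002], 0.93), ([0.43, 0.325, 0.244], 0.7)]
corner_near_right [([0.424, 0.2, 0.247], 0.95), ([0.389, 0.763, 0.003], 0.8)]
corner_far_right [([0.431, 0.646, 0.001], 0.95)]
nut0_center [([0.526, 0.258, 0.344], 0.57), ([0.578, 0.277, 0.258], 0.46)]
```

The tote is held level with its bar at z≈0.344. Now a slow diagonal tilt toward near-left, turning wx up and wy down.

>>> play_rows:
  plan:
    - {"wx":0.6,"wy":-0.6,"wz":0,"dx":0,"dy":0,"dz":0,"gripper":1}
    - {"wx":1.5,"wy":-1.5,"wz":0,"dx":0,"dy":0,"dz":0,"gripper":1}
    - {"wx":2.7,"wy":-2.7,"wz":0,"dx":0,"dy":0,"dz":0,"gripper":1}
    - {"wx":4,"wy":-4,"wz":0,"dx":0,"dy":0,"dz":0,"gripper":1}
    - {"wx":5.3,"wy":-5.3,"wz":0,"dx":0,"dy":0,"dz":0,"gripper":1}
    - {"wx":6.6,"wy":-6.6,"wz":0,"dx":0,"dy":0,"dz":0,"gripper":1}
    - {"wx":7.9,"wy":-7.9,"wz":0,"dx":0,"dy":0,"dz":0,"gripper":1}
    - {"wx":9.2,"wy":-9.2,"wz":0,"dx":0,"dy":0,"dz":0,"gripper":1}
    - {"wx":10.5,"wy":-10.5,"wz":0,"dx":0,"dy":0,"dz":0,"gripper":1}
    - {"wx":11.8,"wy":-11.8,"wz":0,"dx":0,"dy":0,"dz":0,"gripper":1}
    - {"wx":12.7,"wy":-12.7,"wz":0,"dx":0,"dy":0,"dz":0,"gripper":1}
    - {"wx":13,"wy":-13,"wz":0,"dx":0,"dy":0,"dz":0,"gripper":1}

```text
clock: 10.67
ee_pos: [0.5231, 0.2587, 0.2846]
tool_rot: [[-0.975, 0.055, 0.217], [0.003, 0.973, -0.23], [-0.224, -0.224, -0.949]]
force: [0.2, 0.2, -3.9]
grip_width: 0.0171
finger_force: 87.9
```

>>> play_rows:
  plan:
    - {"wx":0.6,"wy":-0.6,"wz":0,"dx":0,"dy":0,"dz":0,"gripper":1}
    - {"wx":1.5,"wy":-1.5,"wz":0,"dx":0,"dy":0,"dz":0,"gripper":1}
    - {"wx":2.7,"wy":-2.7,"wz":0,"dx":0,"dy":0,"dz":0,"gripper":1}
    - {"wx":4,"wy":-4,"wz":0,"dx":0,"dy":0,"dz":0,"gripper":1}
    - {"wx":5.3,"wy":-5.3,"wz":0,"dx":0,"dy":0,"dz":0,"gripper":1}
    - {"wx":6.6,"wy":-6.6,"wz":0,"dx":0,"dy":0,"dz":0,"gripper":1}
    - {"wx":7.9,"wy":-7.9,"wz":0,"dx":0,"dy":0,"dz":0,"gripper":1}
    - {"wx":9.2,"wy":-9.2,"wz":0,"dx":0,"dy":0,"dz":0,"gripper":1}
    - {"wx":10.5,"wy":-10.5,"wz":0,"dx":0,"dy":0,"dz":0,"gripper":1}
    - {"wx":11.8,"wy":-11.8,"wz":0,"dx":0,"dy":0,"dz":0,"gripper":1}
    - {"wx":12.7,"wy":-12.7,"wz":0,"dx":0,"dy":0,"dz":0,"gripper":1}
    - {"wx":13.5,"wy":-13.5,"wz":0,"dx":0,"dy":0,"dz":0,"gripper":1}

```text
clock: 11.67
ee_pos: [0.5236, 0.2583, 0.2847]
tool_rot: [[-0.899, 0.131, 0.418], [-0.076, 0.893, -0.444], [-0.431, -0.431, -0.793]]
force: [-0.5, -0.1, -3.7]
grip_width: 0.0171
finger_force: 88.1
```

>>> play_rows:
  plan:
    - {"wx":0,"wy":0,"wz":0,"dx":0,"dy":0,"dz":0,"gripper":1}
    - {"wx":0,"wy":0,"wz":0,"dx":0,"dy":0,"dz":0,"gripper":1}
    - {"wx":0,"wy":0,"wz":0,"dx":0,"dy":0,"dz":0,"gripper":1}
    - {"wx":0,"wy":0,"wz":0,"dx":0,"dy":0,"dz":0,"gripper":1}
    - {"wx":0,"wy":0,"wz":0,"dx":0,"dy":0,"dz":0,"gripper":1}
    - {"wx":0,"wy":0,"wz":0,"dx":0,"dy":0,"dz":0,"gripper":1}
    - {"wx":0,"wy":0,"wz":0,"dx":0,"dy":0,"dz":0,"gripper":1}
    - {"wx":0,"wy":0,"wz":0,"dx":0,"dy":0,"dz":0,"gripper":1}
    - {"wx":0,"wy":0,"wz":0,"dx":0,"dy":0,"dz":0,"gripper":1}
    - {"wx":0,"wy":0,"wz":0,"dx":0,"dy":0,"dz":0,"gripper":1}

```text
clock: 12.5
ee_pos: [0.5236, 0.2581, 0.2848]
tool_rot: [[-0.9, 0.131, 0.417], [-0.075, 0.893, -0.443], [-0.43, -0.43, -0.794]]
force: [0.6, 0.3, -4.1]
grip_width: 0.017
finger_force: 88.1
```

```bash
python3 - <<'E'
from h import *
o=env.get_obs();print(o["clock"],o["ee_pos"],o["tool_rot"],o["grip_width"],o["force"],o["joint_positions"])
fs=[]
for c in("side","top"):
    im,P=cloud(c)
    for t in("tote_grip","corner_near_left","corner_near_right","corner_far_right","nut0_center"):print(c,t,[(np.round(d["point"],3).tolist(),round(d["conf"],2)) for d in env.mark_of(c,t)])
    f=im["frame"][100:300,250:450] if c=="side" else im["frame"][130:330,270:470]
    fs.append(cv2.resize(f,(400,400),interpolation=cv2.INTER_CUBIC))
cv2.imwrite("pics/f1.png",np.hstack(fs))
E
```

```text
12.5 [0.52364448 0.25809908 0.28480592] [[-0.89956986  0.13102597  0.41666086]
 [-0.07526303  0.89317501 -0.44336652]
 [-0.4302436  -0.43019832 -0.79361191]] 0.01702079878472395 [ 0.62191386  0.33690344 -4.08929835] [ 0.55710529  0.36835077  1.34319526 -0.65981578  1.33934694 -0.85592077]
side tote_grip [([0.453, 0.716, 0.062], 0.81), ([0.503, 0.284, 0.33], 0.72)]
side corner_near_left [([0.473, 0.781, 0.001], 0.86), ([0.461, 0.294, 0.184], 0.59)]
side corner_near_right [([0.439, 0.182, 0.24], 0.89), ([0.393, 0.765, 0.002], 0.72)]
side corner_far_right [([0.432, 0.646, 0.004], 0.69), ([0.613, 0.189, 0.322], 0.65)]
side nut0_center []
top tote_grip [([0.501, 0.285, 0.33], 0.68), ([0.451, 0.716, 0.061], 0.66)]
top corner_near_left [([0.476, 0.789, 0.005], 0.82), ([0.633, 0.309, 0.266], 0.51)]
top corner_near_right [([0.444, 0.181, 0.244], 0.89), ([0.395, 0.766, 0.004], 0.77)]
top corner_far_right [([0.426, 0.646, 0.002], 0.95), ([0.615, 0.189, 0.324], 0.8), ([0.447, 0.179, 0.243], 0.35)]
top nut0_center []
```

View pics/f1.png

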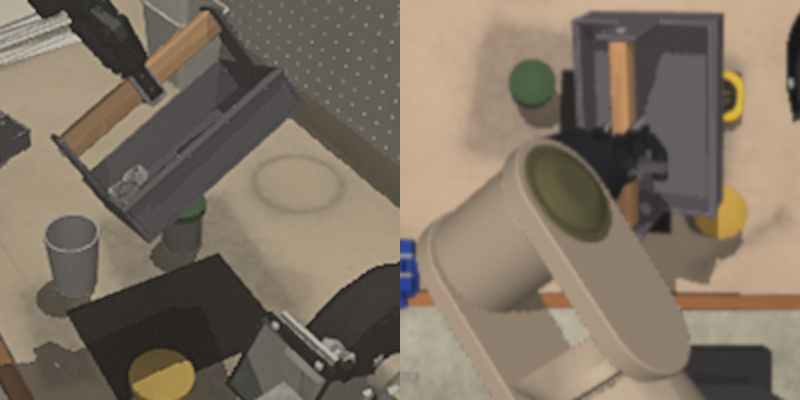

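The tote is tilted with at least two nuts in view, near (125,180) on the left, toward the near-left corner. I'll work out the nut positions in the tote frame from depth.

```bash
python3 - <<'E'
from h import *
o=env.get_obs();R=np.array(o["tool_rot"]);Rt=R@np.diag([-1,1,-1]);c=np.array(o["ee_pos"])-R[:,2]*.058
im,P=cloud("side")
Q=(P-c)@Rt; Q[...,2]+=.1
with np.errstate(invalid="ignore"):
    ins=(np.abs(Q[...,0])<.093)&(np.abs(Q[...,1])<.063)
    fl=ins&(Q[...,2]>-.01)&(Q[...,2]<.012)
    q=Q[fl];print("floor z med",np.median(q[:,2]),len(q))
    A=np.c_[q[:,:2],np.ones(len(q))];k=np.linalg.lstsq(A,q[:,2],rcond=None)[0];print("plane",k)
    h=Q[...,2]-(Q[...,:2]@k[:2]+k[2])
    m=ins&(h>.006)&(h<.03)
    n,L,s,ce=cv2.connectedComponentsWithStats(m.astype(np.uint8))
    for i in range(1,n):
        if s[i,4]>5: print(s[i,:],Q[L==i].mean(0).round(3),Q[L==i].min(0).round(3),Q[L==i].max(0).round(3))
f=im["frame"][130:250,270:400];cv2.imwrite("pics/f2.png",cv2.resize(f,(0,0),fx=4.6,fy=4.6,interpolation=cv2.INTER_CUBIC))
np.set_printoptions(linewidth=250)
E
```

```text
floor z med 0.0036934779688707203 369
plane [-0.02539878 -0.00191932  0.0049027 ]
[304 182  18  19 131] [-0.07   0.041  0.015] [-0.09   0.015  0.012] [-0.045  0.063  0.019]
```

View pics/f2.png

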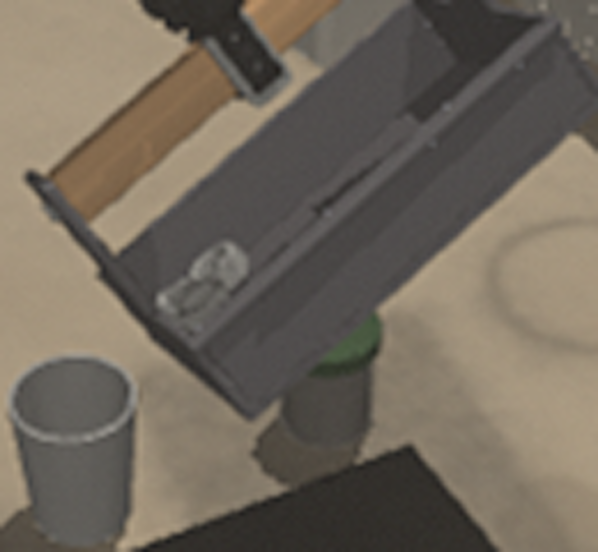

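```bash
python3 - <<'E'
from h import *
o=env.get_obs();R=np.array(o["tool_rot"]);Rt=R@np.diag([-1,1,-1]);c=np.array(o["ee_pos"])-R[:,2]*.058-Rt[:,2]*.1
xs=np.arange(-.092,.095,.006);ys=np.arange(.062,-.065,-.006)
G=np.full((len(ys),len(xs)),'?')
for cam in("top","side"):
    im,P=cloud(cam);K=np.array(im["K"]);Rc=np.array(im["rotation"])
    for i,y in enumerate(ys):
        for j,x in enumerate(xs):
            w=Rt@[x,y,.018]+c; p=Rc.T@(w-im["xyz"]);u,v,_=np.round(K@p/p[2]).astype(int)
            e=im["depth"][v,u]-p[2]
            if G[i,j]=='?' and e>-.006: G[i,j]='#' if e<.006 else '.'
print("rows y .062 down, cols x -.092 up; #=nut top, .=seen clear, ?=hidden");print("\n".join("".join(r) for r in G))
print(o["clock"])
for t in("cup","jar_big","jar_small","rule"):print(t,[np.round(d["point"],3).tolist() for d in env.mark_of("side",t)[:2]])
E
```

```text
rows y .062 down, cols x -.092 up; #=nut top, .=seen clear, ?=hidden
?#######.###...................#
?##....#.......................#
?...#..#.......................#
?..##..#.......................#
?###.##........................#
?##............................#
?#.............................#
?#..#..........................#
?...#..........................#
...............................#
...............................#
...????????...................??
?..???????....................??
..............................??
..............................??
..........................?...??
..............................??
...............................?
...............................?
..............................??
????????????????????????????????
??#?###????##???#?#??#?#########
13.15
cup [[0.448, 0.376, 0.001]]
jar_big [[0.436, 0.134, 0.003]]
jar_small [[0.601, 0.367, -0.001]]
rule [[0.615, 0.192, 0.321]]
```

The rest of the tray floor is clear, and the three nuts are packed at near-left within about 45 mm of the walls. The cup and both jars haven't moved. Handing in.

```bash
python3 -c "
from cell import env
print(env.close_job())"
```

```text
the job is handed in; nothing more can be done
None
```

I handed the job in with the tote held about 37° tilted, well above the worktop, and the nuts packed in the near-left corner by the cup. Nothing was bumped, but I inferred the third nut from the depth outline rather than seeing it separately, and the tape measure's position wasn't re-checked at the end; no verdict came back.

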